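# Turn down the warming plate and lift off the hot walnut with tongs

### The arm

A 6-joint arm with a two-finger parallel gripper is mounted at the origin on a cart in front of the work surface, level with it; the furniture and walls round the work are solid. World frame = base frame: x ahead of the robot, y to its left, z up, the work surface at z = 0. Lengths are in mm, angles in rad, forces in N, time in s.
With the tool pointing down it reaches from about 275 to 1000 mm from the base axis. Payload 8.4 kg.
Tool frame: the origin (TCP) lies at the very end of the fingers, on their centre line; the grasp point (between the pads) lies 19 mm behind it (r.pinch_z is the distance from the TCP to the grasp point, in mm); z points along the fingers, y is the line along which they close (so a half turn about z gives the same grasp; the last joint's range is limited). The gripper opens to 85 mm and grips with 20 to 120 N. Pads are 22 mm wide; open, the fingers measure 114 mm over their backs; the gripper's body (76 mm by 85 mm) begins 54 mm behind the grasp point. The pads swing forward as they close: fully open they stand 13 mm farther back than shut.
Start: joints at [-1.161, 0.353, 1.633, -0, 1.155, -0.002], TCP at [250.161, -572.754, 231.281] pointing down, gripper open.
Joint ranges: [-2.63, 2.63], [-0.92, 2.1], [0.06, 2.66], [-1.3, 4.44], [0, 2.69], [-3.02, 3.02]. Speed limits (rad/s): [2.22, 2.22, 2.79, 3.14, 3.14, 3.14].

### API

Orientations are given as [roll, pitch, yaw] about the fixed x, y, z axes, in that order (R = Rz(yaw) Ry(pitch) Rx(roll)).
In Python, from rig import r gives the robot as it stands.
- The arm moves only by the tool carry_out, never from a script. Its argument "series" is a list of rows, each a list of 7 numbers: the turn, a rotation vector about the tool's x, y, z as a fraction of full scale, then the shift along the tool's x, y, z as a fraction of full scale, then the gripper command: -1 is fully open, 1 is shut, values between are in proportion. A call has 1 to 8 rows; each row is the pose to reach, as a shift and turn from the pose commanded when the call began, along the tool's axes at that moment, turning the shorter way round; what a row does not reach only later rows make up. Full scale, the value 1, is 0.25 m for a shift and pi rad for a turn. A row lasts 1/8 s, in which the tool goes at most 62.5 mm and 10.7 degrees, less where a joint would pass 70% of its speed; a pose out of reach is approached as far as the arm can. A call with a number of a shift or a turn outside -1 to 1 is refused whole. A call with a gripper value outside its range is refused whole. The fingers move at their own pace and stop on an object; "force" is the grip in N (left out, the last holds). Time passes only in rows, so rows that repeat a pose let the fingers close. It gives the time, the measured TCP pose, the force, the opening and the grip force at its end, in the units of the state.
- r.sense(): the state, without advancing time (a new reading comes with each control period).
- r.grab_frame(name): name is "scene" or "top" or "wrist"; returns the picture (420x560x3 uint8, red, green, blue); there is no depth.
- r.get_calibration(name): a dict with "K" (3x3 intrinsics, pixels), "pose" (4x4, takes a point from camera to world coordinates). Camera axes: x right, y up, looking along -z (the intrinsics and any distortion apply to the point x, -y, -z); pixel columns grow to the right and rows downward; lengths in mm; the calibration is good to about 2 mm. The wrist camera is an equidistant fisheye: a pixel r from the principal point sees the ray r / f radians off the axis. A picture is of the moment at which its call begins: read the wrist's pose just before it. get_calibration takes no time and is no camera call; for the wrist camera it gives the pose at the moment of the call.
- r.sign_off(): hands the job in; it is judged then, once.
Trained networks look in the newest picture that a camera, given by its name, has taken for a name from the list of things; names that differ only in an ending like _2 or _b are one class to them, and where a whole thing is asked for, a point or a joint stands for the part that bears it (a point fixed in the world has none). Each returns a list of dicts, best first, with "score" (0 to 1); they miss things now and then, are a little off and sometimes report something else, mostly with a low value. They report only what shows in the picture. A call takes as long as a camera call. They do not tell look-alikes from the thing itself.
- r.silhouettes(camera, label): "region" (420x560 bool, what is visible of it) and "position" ([row, column] in pixels, amid what is visible of it).
The state is a dict: "clock": time; "qpos": joint angles; "qvel": joint speeds; "joint_efforts": joint torques, N m; "eef_pos": TCP position; "tcp_rot": TCP orientation; "contact_force": force on the tool from outside, world axes, zero at the start; "wrist_torque": the same for the moment, N m; "opening": opening from 0.0 (shut) to 1.0 (fully open); "grasp_force": force on a finger pad.
Only numpy, scipy, OpenCV 4.12 (cv2) and the standard library are available. Lean on these libraries where they do the work, as an engineer would, in place of code of your own. Each camera call takes 0.05 s, during which the arm holds its last target. There are 200 camera calls.

### The job

Turn the warming plate down: move its sliding heat control to the keep-warm line (the one long line across the track) and leave it there. Then pick up the kitchen tongs, close them on the hot walnut that lies on the plate and lift it, never touching the nut with the gripper, to at least 10 cm above the plate. Finish while still holding the walnut up in the tongs, without letting go, and do not disturb the goblet and the salt shaker.

Things in the scene. Friction and masses are not known exactly. Their poses are not given: they have to be found in the camera images.
- warmer: Electric warming plate, fixed on the worktop, 200 x 230 x 30 mm (x, y, z). Origin: centre of its underside on the worktop; its x points away from the user, y to the left, z up. A flat black hob (168 mm in x, 160 mm in y, centre at x 0, y -27 mm) has its top 30 mm above the worktop; on the left (y = +86 mm) a control strip, top 28 mm above the worktop, carries the heat slider, whose track runs along x.
- heat (a joint): Heat slider travel in m: 0 at the near end (off) to 0.100 at the far end (hottest), moving along the warmer's +x. The keep-warm line is at 0.030. At 0 the grip's centre is at x -50 mm, y +86 mm of the warmer. Dry friction of about 1.5 N keeps it where it is left. It starts somewhere in the hot half.
- heat_top (a point): Centre of the top face of the heat slider's grip, a black upright block 18 mm (along the track) x 26 mm (across) x 32 mm tall, rising from the strip: top 60 mm above the worktop. A thin white line across its top marks its middle. Axes as the warmer's.
- keep_warm_line (a point): Middle of the keep-warm line: a 3 mm wide, 50 mm long white line across the slider's track, on the strip 28 mm above the worktop; the other marks are short ticks every 10 mm on the left of the track.
- tongs: Loose spring tongs lying flat on the worktop, steel with black grips and jaws, about 0.09 kg. Origin: on the axis of the round spring hub (22 mm thick) at the rear end, on the underside; x points along the tongs' middle line towards the jaws, z up, 30 mm tall. Two arms lie left (+y) and right (-y) and spread horizontally; a hanging ring stands out 36 mm behind the hub. Total length from hub to jaw ends 230 mm; centre of mass about 120 mm ahead of the hub.
- tongs_grip (a point): Point midway between the two black grip plates of the tongs, 123.5 mm ahead of the hub, 15 mm above the tongs' underside. The plates are 60 mm long and 30 mm tall; open, the tongs measure 54 mm over the plates, with the jaws closed on the walnut about 39 mm, fully shut about 23 mm. The plates are about parallel when half closed on the nut. Axes as the tongs'.
- tongs_jaw (a point): Point midway between the two black jaws of the tongs, 211 mm ahead of the hub (87.5 mm ahead of tongs_grip), 15 mm above the underside. Each jaw is a plate 36 mm long and 28 mm tall (1 to 29 mm above the underside); the open gap between them is about 61 mm; fully shut 8 mm.
- tongs_left (a joint): Closing angle in rad of the left arm of the tongs (the right arm always mirrors it): 0 open, about 0.06 closed on the walnut, 0.125 fully shut. A spring opens the arms: at the grip plates it pushes each finger with about 8 N when open and 11 N when the jaws reach the walnut; squeezing harder grips the nut. Squeezed to about 50 mm over the plates the tongs can be carried by the spring force alone and the jaws still gape 53 mm, wide enough to pass round the nut.
- walnut: Loose walnut in its shell, 34 x 35 x 36 mm, 12 g, lying on the hob (underside 30 mm above the worktop). Origin: its underside.
- walnut_mid (a point): Centre of the walnut, 18 mm above its underside.
- goblet: Bystander: green-stemmed glass goblet, 83 mm across, 122 mm tall, to the left; origin at the centre of its underside.
- salt_shaker: Bystander: salt shaker, 44 mm across, 90 mm tall, behind the work; origin at the centre of its underside.
Mind the look-alikes: they are no part of the job. Several things have the shape of the walnut; the one meant has the colours described above.

How it is judged (in metres and radians):
On the way, in this order (a step that is already met when the one before it is completed fails the run):
1. the heat slider stands at the keep-warm line (value of joint heat between 0.022 and 0.038 m and velocity of joint heat between -0.01 and 0.01 m/s and height (world z) of walnut_mid below 0.06 m), for 0.2 s.
2. the walnut is held up between the jaws of the tongs (height (world z) of walnut_mid above 0.13 m and contact force between tongs and walnut above 1 N and contact force between the fingers and tongs above 1 N and x of walnut_mid in the frame of tongs between 0.16 and 0.25 m and y of walnut_mid in the frame of tongs between -0.015 and 0.015 m and z of walnut_mid in the frame of tongs between -0.005 and 0.035 m and value of joint tongs_left above 0.02 rad and contact force between the fingers and walnut below 0.1 N and contact force between each of walnut, tongs and warmer below 0.1 N), for 0.3 s.
At the end, for the whole second after the job is handed in: The heat slider is within 8 mm of the keep-warm line; the walnut's centre is at least 130 mm above the worktop, still, pinched between the tongs' jaws (within 15 mm of their middle line); the gripper holds the tongs, not the nut; neither nut nor tongs touch the plate (all of step 2 and value of joint heat between 0.022 and 0.038 m and linear speed of walnut below 0.05 m/s); the arm keeps its last pose, push and grip.
It fails at once if the gripper touches the hot walnut (contact force between the fingers and walnut above 0.5 N).
It fails at once if the walnut falls off the plate (height (world z) of walnut_mid below 0.025 m).
It fails at once if the goblet is disturbed (distance of goblet from where it was at the start of the episode above 0.025 m).
It fails at once if the salt shaker is disturbed (distance of salt_shaker from where it was at the start of the episode above 0.025 m).
It also fails if it takes over 58 s, if anything falls off the work surface, if the arm or the gripper's body presses on something with over 40 N, if the wrist force passes 120 N, or if a joint passes its speed limit or range.

## Working session

There is one attempt and no reset: what is moved stays moved. The work goes in short steps, Python scripts to look and compute and a tool call to move; the robot and the scene stay as the last step left them, time stands still between calls to the robot, and variables do not carry over. Pictures are saved under pics/ and viewed, at most 10 in all, crops included, and the job is handed in when it is done.

Besides the shell and the picture viewer there is one more tool, called after ">>>" as name(argument=value, ...) on one line, values as JSON. carry_out: Moves the arm, as the interface text tells. Its arguments: {"type":"object","properties":{"series":{"type":"array"},"force":{"type":"number"}},"required":["series"]}

```bash
mkdir -p pics
cat > h.py <<'E'
from rig import r
import numpy as np, cv2
from scipy.spatial.transform import Rotation as R
def ray(cam,px,cal=None):
    c=cal or r.get_calibration(cam);K=np.array(c["K"]);T=np.array(c["pose"])
    x=(px[0]-K[0,2])/K[0,0];y=(px[1]-K[1,2])/K[1,1]
    if cam=="wrist":
        t=np.hypot(x,y);s=np.sin(t)/t if t>1e-9 else 1;d=np.array([x*s,-y*s,-np.cos(t)])
    else: d=np.array([x,-y,-1.])
    return T[:3,3],T[:3,:3]@d
def atz(cam,px,z,cal=None):
    o,d=ray(cam,px,cal);return o+d*(z-o[2])/d[2]
def proj(cam,p,cal=None):
    c=cal or r.get_calibration(cam);K=np.array(c["K"]);T=np.array(c["pose"])
    q=T[:3,:3].T@(np.array(p)-T[:3,3]);v=np.array([q[0],-q[1],-q[2]])
    if cam=="wrist":
        t=np.arctan2(np.hypot(v[0],v[1]),v[2]);n=np.hypot(v[0],v[1]);u=v[:2]/n*t
    else:u=v[:2]/v[2]
    return K[0,0]*u[0]+K[0,2],K[1,1]*u[1]+K[1,2]
def save(name,im): cv2.imwrite("pics/"+name+".png",im[:,:,::-1])
E
python3 - <<'E'
from h import *
ims=[r.grab_frame(c) for c in("top","scene")]
save("top0",ims[0]);save("scene0",ims[1])
for c in("top","scene"):
    print(c,np.round(r.get_calibration(c)["pose"],2).tolist(),np.round(r.get_calibration(c)["K"],1).tolist())
for l,z in(("walnut",48),("tongs",15),("heat_top",60),("tongs_grip",15),("warmer",30),("goblet",60),("salt_shaker",45)):
    for d in r.silhouettes("top",l):
        p=d["position"];print(l,round(d["score"],2),np.round(p),d["region"].sum(),np.round(atz("top",(p[1],p[0]),z)))
s=r.sense();print(s["eef_pos"],s["tcp_rot"],s["clock"])
E
```

```text
top [[-0.02, 0.99, -0.16, 390.44], [-1.0, -0.02, -0.01, 71.06], [-0.01, 0.16, 0.99, 1180.74], [0.0, 0.0, 0.0, 1.0]] [[382.3, 0.0, 284.2], [0.0, 382.3, 210.8], [0.0, 0.0, 1.0]]
scene [[-0.63, 0.51, -0.59, -107.72], [-0.78, -0.39, 0.49, 609.12], [0.02, 0.77, 0.64, 794.85], [0.0, 0.0, 0.0, 1.0]] [[425.2, 0.0, 287.2], [0.0, 425.2, 208.0], [0.0, 0.0, 1.0]]
walnut 0.66 [239. 329.] 96 [482. -55.  48.]
walnut 0.57 [187. 336.] 95 [638. -82.  48.]
tongs 0.63 [235. 398.] 565 [ 491. -268.   15.]
heat_top 0.38 [201. 242.] 58 [600. 202.  60.]
tongs_grip 0.9 [235. 397.] 665 [ 492. -265.   15.]
warmer 0.84 [223. 270.] 4741 [535. 120.  30.]
goblet 0.65 [252. 171.] 794 [452. 411.  60.]
salt_shaker 0.61 [146. 314.] 197 [768. -18.  45.]
[ 250.12931595 -572.72844217  231.22757312] [-3.14147236e+00 -5.52269485e-06  4.11761461e-01] 0.45
```

View pics/top0.png

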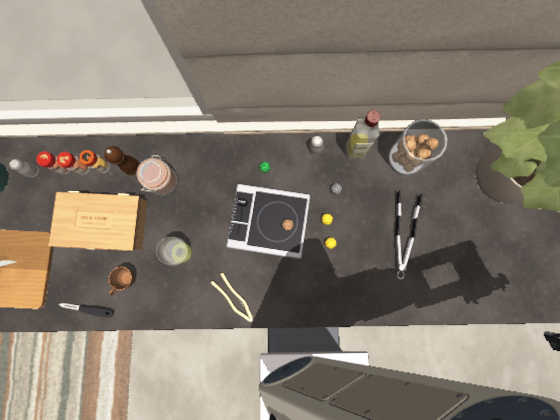

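View pics/scene0.png

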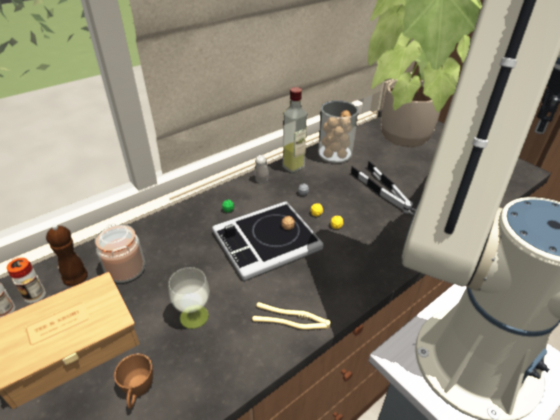

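Top: warmer (235-309, 187-256), brown walnut on the hob at (288,225), steel/black tongs with hub at (402,268) and jaws at (398,195)/(420,198). Look-alikes: green (265,167), grey (336,188) and yellow (327,219)/(331,243) nuts lie on the worktop, and wooden tongs at (235,298). The brown nut on the hob and the steel tongs fit the description. I'll confirm in a crop.

Run:
```python
from h import *
im=cv2.imread("pics/top0.png")
a=cv2.resize(im[180:262,228:314],None,fx=6,fy=6,interpolation=cv2.INTER_CUBIC)
b=cv2.resize(im[185:285,388:428],None,fx=4.92,fy=4.92,interpolation=cv2.INTER_CUBIC)
b=b[:492];cv2.imwrite("pics/crop.png",np.hstack([a,b]))
for n,p,z in(("nut",(288,225),48),("hub",(402,268),22),("jl",(398,195),30),("jr",(420,198),30),("c1",(240,185),30),("c2",(310,190),30),("c3",(228,248),30),("c4",(301,258),30)):
    print(n,np.round(atz("top",p,z),1))
```

```text
nut [525.4  66.2  48. ]
hub [ 392.1 -272.    22. ]
jl [ 613.  -272.2   30. ]
jr [ 602.2 -338.6   30. ]
c1 [654.6 211.5  30. ]
c2 [634.3  -3.7  30. ]
c3 [461.7 247.8  30. ]
c4 [427.5  29.4  30. ]
```

View pics/crop.png

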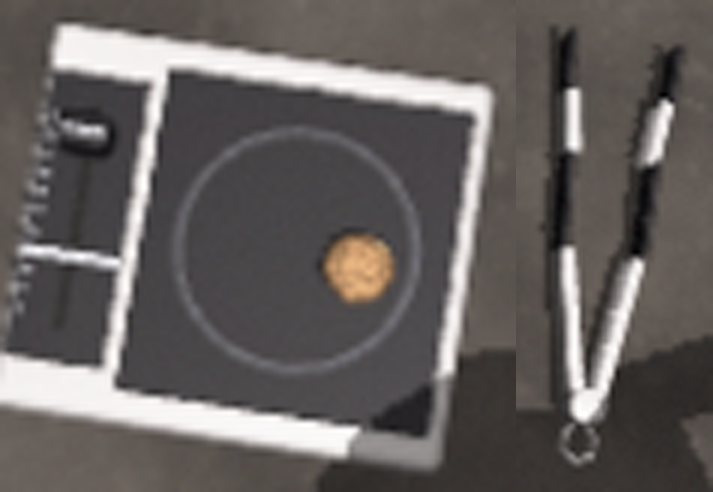

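The crop confirms the brown walnut on the hob at about (288,224.5), the slider grip at about (241.7,202) and the long line at about (239.7,222.5). Next I'll fit the warmer pose.

```bash
cat >> h.py <<'E'
def fit2(L,W):
    L=np.array(L,float);W=np.array(W,float)[:,:2];l=L-L.mean(0);w=W-W.mean(0)
    a=np.arctan2((l[:,0]*w[:,1]-l[:,1]*w[:,0]).sum(),(l*w).sum())
    Rm=np.array([[np.cos(a),-np.sin(a)],[np.sin(a),np.cos(a)]]);t=W.mean(0)-Rm@L.mean(0)
    return a,Rm,t,np.linalg.norm(L@Rm.T+t-W,axis=1)
def go(p,yaw):
    s=r.sense();A=R.from_euler("xyz",s["tcp_rot"]);B=R.from_euler("xyz",[np.pi,0,yaw])
    print("tcp",np.round(s["eef_pos"],1),"rot",np.round(s["tcp_rot"],4),"clk",s["clock"])
    print("turn",np.round((A.inv()*B).as_rotvec()/np.pi,4),"shift",np.round(A.inv().apply(np.array(p)-s["eef_pos"])/250,4))
E
python3 - <<'E'
from h import *
f=lambda x,y:(227.6+x/6,179.6+y/6)
W=[atz("top",f(*c),30) for c in((165,72),(475,115),(430,437),(115,385))]
a,Rm,t,e=fit2([(84,53),(84,-107),(-84,-107),(-84,53)],W)
print("yaw",a,"t",t,"err",e)
L=lambda p:np.round(Rm.T@(p[:2]-t),1)
n=atz("top",f(360,267),48);print("nut",n,L(n))
s=atz("top",f(82,132),60);print("slider",s,L(s))
k=atz("top",f(70,255),28);print("line",k,L(k))
print("slot world",Rm@[-20,86]+t)
g=lambda x,y:(387.6+x/4.92,184.6+y/4.92)
x0=516
for nm,q,z in(("hub",(585-x0,405),22),("gl",(562-x0,200),30),("gr",(643-x0,210),30),("jl",(568-x0,58),30),("jr",(670-x0,72),30)):
    print(nm,np.round(atz("top",g(*q),z),1))
go([*(s[:2]),110],a+np.pi/2)
E
```

```text
yaw -0.16801297194084097 t [543.86689434 126.01303095] err [2.81052756 1.74787795 1.09587369 3.46778355]
nut [528.10184896  67.35340578  48.        ] [ -5.7 -60.5]
slider [596.9923273  204.09391108  60.        ] [39.3 85.9]
line [539.66111586 214.10852691  28.        ] [-18.9  86.2]
slot world [538.52974685 214.14653682]
hub [ 395.4 -271.1   22. ]
gl [ 520. -263.   30.]
gr [ 512.9 -312.1   30. ]
jl [ 608.7 -272.5   30. ]
jr [ 598.5 -335.    30. ]
tcp [ 250.1 -572.7  231.2] rot [-3.1415 -0.      0.4118] clk 0.45
turn [-0.     -0.     -0.3155] shift [ 2.5151 -2.2922  0.4852]
```

>>> carry_out(series=[[0,0,-0.05,0.16,-0.15,0,-1],[0,0,-0.1,0.32,-0.3,0,-1],[0,0,-0.15,0.48,-0.45,0,-1],[0,0,-0.2,0.64,-0.6,0,-1],[0,0,-0.25,0.8,-0.75,0,-1],[0,0,-0.3,1,-0.92,0,-1],[0,0,-0.315,1,-0.92,0,-1]])

```text
clock: 1.32
eef_pos: [388.5, -258.6, 231.5]
tcp_rot: [3.141, -0.001, 1.409]
contact_force: [-0.7, -0.1, 0.2]
opening: 0.998
grasp_force: 0.0
```

```bash
python3 -c "
from h import *
go([597,204,110],1.403)"
```

```text
tcp [ 388.5 -258.6  231.5] rot [ 3.1411e+00 -7.0000e-04  1.4089e+00] clk 1.325
turn [ 0.0002 -0.0002  0.0019] shift [1.9605 0.5246 0.4876]
```

>>> carry_out(series=[[0,0,0,0.2,0.06,0,-1],[0,0,0,0.42,0.12,0,-1],[0,0,0,0.64,0.18,0,-1],[0,0,0,0.86,0.24,0,-1],[0,0,0,1,0.26,0,-1]])

```text
clock: 1.95
eef_pos: [494.4, -24.2, 231.5]
tcp_rot: [3.141, -0.0, 1.403]
contact_force: [-0.1, -0.9, -0.0]
opening: 0.997
grasp_force: 0.0
```

>>> carry_out(series=[[0,0,0,0.2,0.06,0.1,-1],[0,0,0,0.42,0.12,0.2,-1],[0,0,0,0.64,0.18,0.3,-1],[0,0,0,0.86,0.24,0.4,-1],[0,0,0,0.96,0.26,0.48,-1],[0,0,0,0.96,0.26,0.48,-1],[0,0,0,0.96,0.26,0.48,-1]])

```text
clock: 2.82
eef_pos: [597.8, 198.6, 111.6]
tcp_rot: [-3.141, 0.0, 1.401]
contact_force: [-0.5, 0.1, -0.5]
opening: 1.001
grasp_force: 0.0
```

Run:
```python
from h import *
c=r.get_calibration("wrist");save("w1",r.grab_frame("wrist"));print(proj("wrist",[597,204,60],c))
for d in r.silhouettes("wrist","heat_top")[:2]:
    p=d["position"];print(d["score"],p,d["region"].sum(),atz("wrist",(p[1],p[0]),60,c))
go([597,204,33],1.403)
```

```text
(np.float64(274.6295757656795), np.float64(228.31733197317303))
0.8 [217.4, 277.3] 1230 [599.95110895 211.08876381  60.        ]
tcp [598.2 198.3 112.3] rot [ 3.1406e+00 -3.0000e-04  1.4005e+00] clk 2.925
turn [ 0.0003 -0.0001 -0.0008] shift [ 0.0218 -0.0087  0.3171]
```

View pics/w1.png

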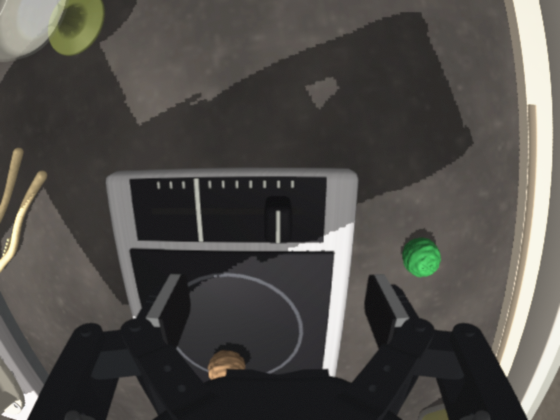

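Wrist view: slider grip with its line at about (278,226), long keep-warm line at (199,211), walnut at (226,364). This agrees with the fit, so I'll descend and grip.

>>> carry_out(series=[[0,0,0,0.028,0,0.1,-1],[0,0,0,0.028,0,0.2,-1],[0,0,0,0.028,0,0.28,-1],[0,0,0,0.028,0,0.312,-1],[0,0,0,0.028,0,0.312,0.2],[0,0,0,0.028,0,0.312,1],[0,0,0,0.028,0,0.312,1],[0,0,0,0.028,0,0.312,1]], force=20)

```text
clock: 3.92
eef_pos: [599.5, 206.2, 33.9]
tcp_rot: [3.141, -0.0, 1.401]
contact_force: [-1.5, -0.5, 2.6]
opening: 0.205
grasp_force: 24.5
```

>>> carry_out(series=[[0,0,0,0,0,0,1],[0,0,0,0,0,0,1],[0,0,0,0,0,0,1]])

```text
clock: 4.3
eef_pos: [599.5, 206.2, 33.9]
tcp_rot: [3.141, -0.0, 1.401]
contact_force: [-1.9, -1.3, 6.4]
opening: 0.21
grasp_force: 24.8
```

Run:
```python
from h import *
c=r.get_calibration("wrist");im=r.grab_frame("wrist");save("w2",im)
print(atz("wrist",(199,211),28,c))
s=r.sense();print(s["opening"],s["grasp_force"],s["contact_force"])
go([538.9,214.1,35],1.403)
for w in ([599,204,60],[538.9,214.1,28]):print(proj("wrist",w,c))
```

```text
[566.97341251 244.80323973  28.        ]
0.20700785572170619 24.811362326145172 [-2.16429437 -0.83302185  5.55780594]
tcp [599.5 206.2  33.9] rot [ 3.1408e+00 -4.0000e-04  1.4014e+00] clk 4.35
turn [ 0.0002 -0.0001 -0.0005] shift [-0.0098 -0.2443 -0.0045]
(np.float64(277.0023510457709), np.float64(309.681649068538))
(np.float64(165.40128615033532), np.float64(271.6961286000508))
```

>>> carry_out(series=[[0,0,0,0,-0.04,0,1],[0,0,0,0,-0.08,0,1],[0,0,0,0,-0.12,0,1],[0,0,0,0,-0.16,0,1],[0,0,0,0,-0.2,0,1],[0,0,0,0,-0.23,0,1],[0,0,0,0,-0.244,0,1],[0,0,0,0,-0.244,0,1]])

```text
clock: 5.35
eef_pos: [538.7, 216.7, 33.9]
tcp_rot: [3.141, -0.001, 1.401]
contact_force: [-1.0, -0.7, 7.6]
opening: 0.204
grasp_force: 25.1
```

>>> carry_out(series=[[0,0,0,0,0,0,1],[0,0,0,0,0,0,-0.5],[0,0,0,0,0,0,-1],[0,0,0,0,0,0,-1],[0,0,0,0,0,0,-1],[0,0,0,0,0,-0.1,-1],[0,0,0,0,0,-0.25,-1],[0,0,0,0,0,-0.4,-1]])

```text
clock: 6.35
eef_pos: [538.7, 216.2, 134.1]
tcp_rot: [-3.141, 0.0, 1.401]
contact_force: [0.5, -0.4, -1.0]
opening: 1.0
grasp_force: 0.0
```

>>> carry_out(series=[[0,0,0,-0.1,0,-0.15,-1],[0,0,0,-0.2,0,-0.3,-1],[0,0,0,-0.2,0,-0.3,-1],[0,0,0,-0.2,0,-0.3,-1]])

```text
clock: 6.85
eef_pos: [530.3, 167.1, 207.8]
tcp_rot: [-3.141, -0.0, 1.401]
contact_force: [0.4, 0.0, -1.4]
opening: 0.997
grasp_force: 0.0
```

Run:
```python
from h import *
c=r.get_calibration("wrist");im=r.grab_frame("wrist")
for w in ([538.9,214.1,60],[538.9,214.1,28],[528,67.4,48]):print(proj("wrist",w,c))
u,v=map(int,proj("wrist",[538.9,214.1,60],c))
save("w3",cv2.resize(im[max(v-80,0):v+80,u-110:u+110],None,fx=3.4,fy=3.4,interpolation=cv2.INTER_CUBIC));print(u-110,v-80)
np.save("c3.npy",c,allow_pickle=True)
go([514,-288,120],-0.153)
```

```text
(np.float64(277.73244976333746), np.float64(143.76528946703792))
(np.float64(277.67263040306574), np.float64(139.89033650060827))
(np.float64(290.57466944910044), np.float64(280.19745785728))
167 63
tcp [530.1 167.2 207.3] rot [-3.1403e+00  5.0000e-04  1.4014e+00] clk 6.9
turn [-2.000e-04  4.000e-04  4.948e-01] shift [-1.8054  0.2441  0.3497]
```

View pics/w3.png

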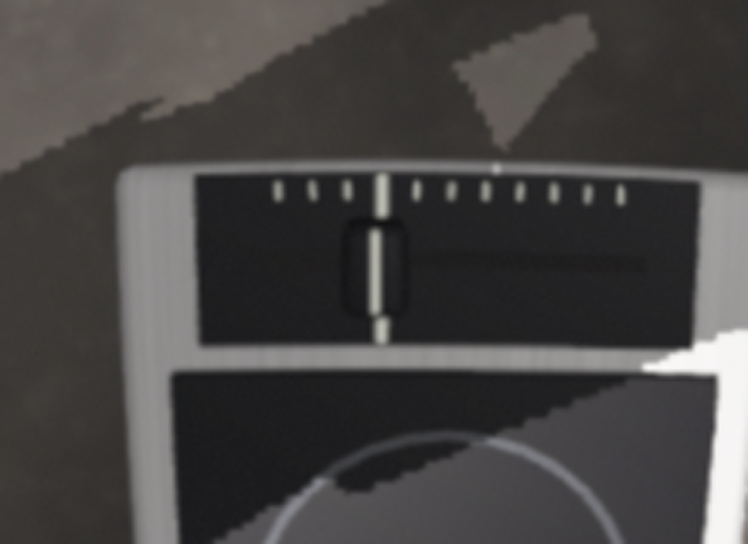

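The slider line (crop 375,270) sits on the keep-warm line (382) to within 2 mm. Now to the tongs.

>>> carry_out(series=[[0,0,0.058,-0.15,0.02,0,-1],[0,0,0.116,-0.35,0.05,0,-1],[0,0,0.174,-0.55,0.08,0,-1],[0,0,0.232,-0.75,0.11,0,-1],[0,0,0.29,-0.95,0.14,0,-1],[0,0,0.348,-1,0.15,0,-1],[0,0,0.406,-1,0.15,0,-1],[0,0,0.464,-1,0.15,0,-1]])

```text
clock: 7.9
eef_pos: [524.9, -85.4, 206.7]
tcp_rot: [-3.141, 0.003, -0.062]
contact_force: [0.2, 0.9, 0.2]
opening: 1.003
grasp_force: 0.0
```

```bash
python3 -c "
from h import *
go([480,-285,150],-0.153)"
```

```text
tcp [524.9 -85.4 206.7] rot [-3.1412e+00  2.6000e-03 -6.2400e-02] clk 7.9
turn [-0.0001  0.0008  0.0288] shift [-0.1289  0.808   0.2267]
```

>>> carry_out(series=[[0,0,0.03,-0.03,0.2,0.05,-1],[0,0,0.03,-0.06,0.4,0.1,-1],[0,0,0.03,-0.1,0.6,0.15,-1],[0,0,0.03,-0.13,0.8,0.2,-1],[0,0,0.03,-0.13,0.808,0.22,-1],[0,0,0.03,-0.13,0.808,0.22,-1]])

```text
clock: 8.65
eef_pos: [481.0, -284.7, 151.7]
tcp_rot: [-3.14, 0.003, -0.151]
contact_force: [0.1, 0.2, -0.1]
opening: 0.999
grasp_force: 0.0
```

Run:
```python
from h import *
c=r.get_calibration("wrist");im=r.grab_frame("wrist");save("w4",im);np.save("c4.npy",c,allow_pickle=True)
for w in ([520,-263,30],[513,-312,30],[608.7,-272.5,30],[598.5,-335,30]):print(proj("wrist",w,c))
go([514,-288,25],-0.153)
```

```text
(np.float64(243.00776437211968), np.float64(163.3387248920148))
(np.float64(302.8976119424832), np.float64(162.77039506678182))
(np.float64(236.68659057333866), np.float64(55.42235421625776))
(np.float64(316.3946776610747), np.float64(56.21631348668214))
tcp [ 481.5 -284.4  152.4] rot [-3.1405e+00  1.7000e-03 -1.5010e-01] clk 8.7
turn [-0.0003  0.0005  0.0009] shift [ 0.1318 -0.0045  0.5093]
```

View pics/w4.png

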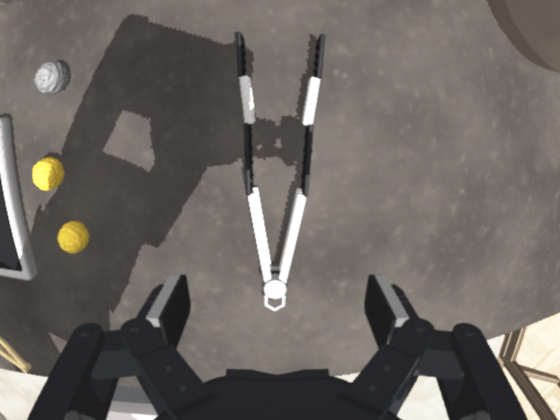

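Wrist view: grip plates at about (249,158) and (308,158), hub (274,288), jaw ends (239,33)/(321,35).

Run:
```python
from h import *
c=np.load("c4.npy",allow_pickle=True).item()
q=[atz("wrist",p,30,c)for p in((249,158),(308,158))];h=atz("wrist",(274,288),22,c);j=[atz("wrist",p,30,c) for p in((239,34),(321,35))]
g=(q[0]+q[1])/2;m=(j[0]+j[1])/2
print(np.round(q,1),g,h,m);print(np.linalg.norm((g-h)[:2]),np.linalg.norm((m-h)[:2]),np.linalg.norm(j[0]-j[1]))
for a in(g,m):print(np.arctan2(*(a-h)[1::-1]))
yaw=np.arctan2(*(m-h)[1::-1]);p=h[:2]+123.5*np.array([np.cos(yaw),np.sin(yaw)]);print(p)
go([*p,4],yaw)
```

```text
[[ 523.6 -268.7   30. ]
 [ 516.4 -316.7   30. ]] [ 520.00815095 -292.69433682   30.        ] [ 393.03058528 -269.17317748   22.        ] [ 621.03012827 -309.2025779    30.        ]
129.13770604001152 231.48681280689334 65.19862377416786
-0.18316255836179487
-0.17379663581513807
[ 514.67009994 -290.52917133]
tcp [ 481.5 -284.4  152.4] rot [-3.1405e+00  1.7000e-03 -1.5010e-01] clk 8.7
turn [-0.0003  0.0005  0.0075] shift [0.1361 0.0052 0.5933]
```

>>> carry_out(series=[[0,0,0.008,0.07,0.003,0.15,-1],[0,0,0.008,0.14,0.005,0.3,-1],[0,0,0.008,0.14,0.005,0.45,-1],[0,0,0.008,0.14,0.005,0.56,-1],[0,0,0.008,0.14,0.005,0.598,-1],[0,0,0.008,0.14,0.005,0.598,-1]])

```text
clock: 9.45
eef_pos: [516.3, -291.2, 3.9]
tcp_rot: [-3.141, 0.0, -0.175]
contact_force: [0.7, -0.8, 0.7]
opening: 1.001
grasp_force: 0.0
```

>>> carry_out(series=[[0,0,0,0,0,0,-0.2],[0,0,0,0,0,0,-0.2],[0,0,0,0,0,0,-0.2],[0,0,0,0,0,0,-0.2],[0,0,0,0,0,0,-0.2],[0,0,0,0,0,0,-0.2]], force=40)

```text
clock: 10.2
eef_pos: [516.9, -292.6, 5.4]
tcp_rot: [3.141, -0.002, -0.176]
contact_force: [-0.9, 1.4, 7.5]
opening: 0.605
grasp_force: 10.7
```

>>> carry_out(series=[[0,0,0,0,0,0,-0.18],[0,0,0,0,0,-0.02,-0.18],[0,0,0,0,0,-0.06,-0.18],[0,0,0,0,0,-0.14,-0.18],[0,0,0,0,0,-0.24,-0.18],[0,0,0,0,0,-0.36,-0.18],[0,0,0,0,0,-0.45,-0.18],[0,0,0,0,0,-0.45,-0.18]])

```text
clock: 11.2
eef_pos: [517.4, -292.8, 119.1]
tcp_rot: [3.14, -0.004, -0.176]
contact_force: [-0.2, -0.4, -1.1]
opening: 0.592
grasp_force: 8.3
```

Run:
```python
from h import *
c=r.get_calibration("wrist");im=r.grab_frame("wrist");save("w5",im);np.save("c5.npy",c,allow_pickle=True)
s=r.sense();print(s["opening"],s["grasp_force"],s["contact_force"],s["wrist_torque"])
for z in(110,):print([proj("wrist",w,c) for w in ([516.9,-292.6,z],)])
go([440,67,120],0)
```

```text
0.5967669976023104 8.263288736343384 [ 0.39270184  0.78811808 -1.52837082] [-0.00416585  0.01323716 -0.02208531]
[(np.float64(274.75167850503743), np.float64(269.41104487100984))]
tcp [ 516.5 -292.3  117.6] rot [ 3.1408e+00 -2.2000e-03 -1.7570e-01] clk 11.25
turn [ 0.0003 -0.0007 -0.0559] shift [-0.5525 -1.3617 -0.0119]
```

View pics/w5.png

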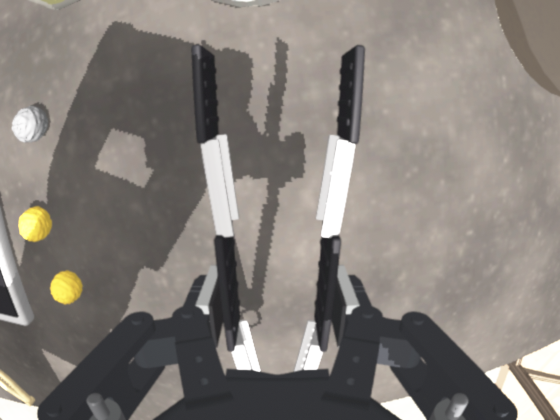

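Tongs are held level: left jaw (204,92), right jaw (354,92), grip plates in the fingers. Compute the jaw midpoint in the tool frame.

Run:
```python
from h import *
c=np.load("c5.npy",allow_pickle=True).item()
s=r.sense();A=R.from_euler("xyz",s["tcp_rot"]);z=s["eef_pos"][2]-5.4+29
e=[atz("wrist",p,z,c) for p in((201,46),(358,48),(207,139),(351,139))]
print(np.linalg.norm(e[0]-e[1]),np.linalg.norm(e[2]-e[3]),np.linalg.norm(e[0]-e[2]))
m=np.mean(e,0);print("jaw in tool",A.inv().apply(m-s["eef_pos"]),A.inv().apply((e[0]+e[1])/2-s["eef_pos"]))
off=A.inv().apply(m-s["eef_pos"])[:2]
for yaw in(0.0,):
    B=R.from_euler("xyz",[np.pi,0,yaw]);d=B.apply([off[0],off[1],0]);p=np.array([528,67.4,120])-[d[0],d[1],0];print(p);go(p,yaw)
```

```text
58.03766502981946 54.34853921248412 35.68904960892142
jaw in tool [ 90.1019472    2.20349537 -23.39733139] [107.76269507   2.28648558 -23.35786614]
[437.8980528   69.60349537 120.        ]
tcp [ 516.5 -292.3  117.6] rot [ 3.1408e+00 -2.2000e-03 -1.7570e-01] clk 11.25
turn [ 0.0003 -0.0007 -0.0559] shift [-0.5626 -1.3705 -0.0119]
```

>>> carry_out(series=[[0,0,0,-0.04,-0.07,-0.03,-0.18],[0,0,0,-0.11,-0.19,-0.06,-0.18],[0,0,0,-0.2,-0.33,-0.08,-0.18],[0,0,0,-0.29,-0.47,-0.1,-0.18],[0,0,0,-0.38,-0.61,-0.1,-0.18],[0,0,0,-0.47,-0.75,-0.1,-0.18],[0,0,0,-0.54,-0.89,-0.1,-0.18],[0,0,0,-0.56,-1,-0.1,-0.18]])

```text
clock: 12.25
eef_pos: [419.2, -19.5, 140.6]
tcp_rot: [3.142, 0.003, -0.175]
contact_force: [0.6, -0.0, -2.4]
opening: 0.591
grasp_force: 8.3
```

>>> carry_out(series=[[0,0,-0.015,0,-0.1,0,-0.18],[0,0,-0.03,0,-0.2,0,-0.18],[0,0,-0.045,0,-0.3,0,-0.18],[0,0,-0.056,0,-0.35,0,-0.18],[0,0,-0.056,0,-0.37,0,-0.18],[0,0,-0.056,0,-0.37,0,-0.18],[0,0,-0.056,0,-0.37,0,-0.18]])

```text
clock: 13.12
eef_pos: [437.8, 69.1, 141.2]
tcp_rot: [3.141, 0.0, -0.001]
contact_force: [-0.6, -0.1, -1.5]
opening: 0.589
grasp_force: 8.3
```

Run:
```python
from h import *
c=r.get_calibration("wrist");im=r.grab_frame("wrist");save("w6",im);np.save("c6.npy",c,allow_pickle=True)
s=r.sense();print(s["opening"],s["grasp_force"],s["contact_force"])
print(proj("wrist",[528,67.4,48],c))
for d in r.silhouettes("wrist","walnut")[:3]:
    p=d["position"];print(d["score"],p,d["region"].sum(),atz("wrist",(p[1],p[0]),48,c))
go([437.9,69.6,38],0)
```

```text
0.5930345986566126 8.263227939605713 [ 0.40950588  0.22304814 -0.792633  ]
(np.float64(277.96863611370355), np.float64(95.50906655296589))
0.97 [92.8, 275.0] 1697 [529.97008223  69.50848858  48.        ]
0.85 [83.7, 416.9] 1259 [542.60626933 -37.25647793  48.        ]
0.76 [164.4, 418.9] 1090 [479.90881492 -43.22278952  48.        ]
tcp [437.9  69.1 141.3] rot [ 3.1415e+00  2.0000e-04 -7.0000e-04] clk 13.225
turn [ 0.      0.0001 -0.0002] shift [ 2.00e-04 -1.90e-03  4.13e-01]
```

View pics/w6.png

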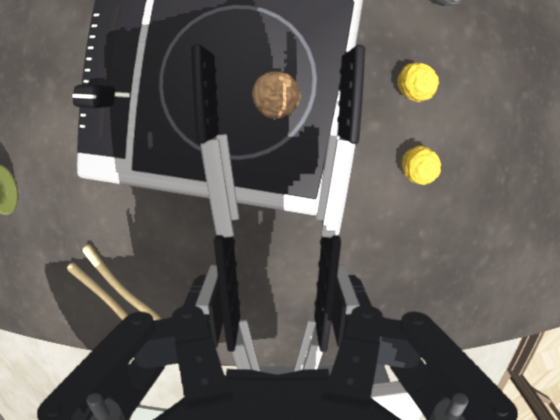

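The walnut (275,93) lies between the jaws at about x 530, y 69.5. I'll shift 2 mm and descend round it.

>>> carry_out(series=[[0,0,0,0.008,-0.009,0.05,-0.18],[0,0,0,0.008,-0.009,0.12,-0.18],[0,0,0,0.008,-0.009,0.2,-0.18],[0,0,0,0.008,-0.009,0.28,-0.18],[0,0,0,0.008,-0.009,0.34,-0.18],[0,0,0,0.008,-0.009,0.38,-0.18],[0,0,0,0.008,-0.009,0.397,-0.18],[0,0,0,0.008,-0.009,0.397,-0.18]])

```text
clock: 14.22
eef_pos: [440.1, 71.9, 42.0]
tcp_rot: [-3.142, 0.0, 0.0]
contact_force: [0.5, 0.0, -0.6]
opening: 0.593
grasp_force: 8.3
```

Run:
```python
from h import *
im=r.grab_frame("wrist");save("w7",im)
s=r.sense();print(s["opening"],s["grasp_force"],s["contact_force"],s["eef_pos"])
```

```text
0.5920614478129804 8.265029489994049 [ 0.1083684  -0.49724775 -0.75419896] [440.25659683  71.94152187  42.26674204]
```

View pics/w7.png

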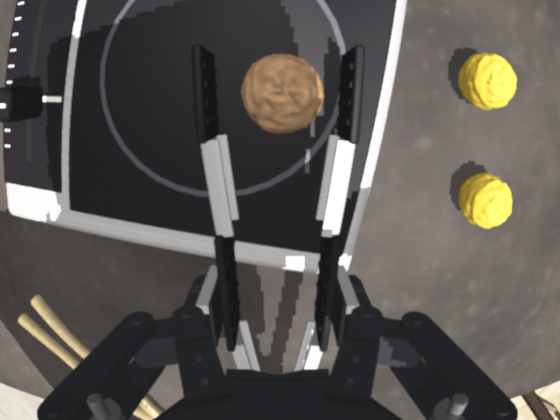

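The nut (283,93) is centred between the jaws (mid 279) with no contact. Close.

>>> carry_out(series=[[0,0,0,0,0,0,-0.1],[0,0,0,0,0,0,0],[0,0,0,0,0,0,0.1],[0,0,0,0,0,0,0.2],[0,0,0,0,0,0,0.5],[0,0,0,0,0,0,1],[0,0,0,0,0,0,1],[0,0,0,0,0,0,1]], force=40)

```text
clock: 15.28
eef_pos: [440.1, 71.9, 42.1]
tcp_rot: [-3.142, -0.0, 0.0]
contact_force: [0.0, -1.2, -0.2]
opening: 0.435
grasp_force: 40.0
```

>>> carry_out(series=[[0,0,0,0,0,-0.01,1],[0,0,0,0,0,-0.04,1],[0,0,0,0,0,-0.1,1],[0,0,0,0,0,-0.18,1],[0,0,0,0,0,-0.27,1],[0,0,0,0,0,-0.36,1],[0,0,0,0,0,-0.44,1],[0,0,0,0,0,-0.48,1]])

```text
clock: 16.27
eef_pos: [440.6, 72.0, 163.9]
tcp_rot: [-3.141, -0.002, 0.0]
contact_force: [-0.3, -0.9, -0.9]
opening: 0.437
grasp_force: 40.2
```

>>> carry_out(series=[[0,0,0,0,0,0,1],[0,0,0,0,0,0,1],[0,0,0,0,0,0,1],[0,0,0,0,0,0,1],[0,0,0,0,0,0,1],[0,0,0,0,0,0,1]])

```text
clock: 17.02
eef_pos: [440.0, 71.9, 161.9]
tcp_rot: [3.142, 0.0, 0.0]
contact_force: [-0.8, -0.4, -0.6]
opening: 0.433
grasp_force: 40.2
```

Run:
```python
from h import *
im=np.hstack([r.grab_frame("wrist")[:300,100:460],r.grab_frame("scene")[100:400,180:440]]);save("w8",im)
s=r.sense();print(s["opening"],s["grasp_force"],s["contact_force"],s["eef_pos"])
```

```text
0.4364027447538516 40.18623411655426 [ 0.01603824  0.5284673  -1.11331457] [439.99332821  71.9275396  161.99099426]
```

View pics/w8.png

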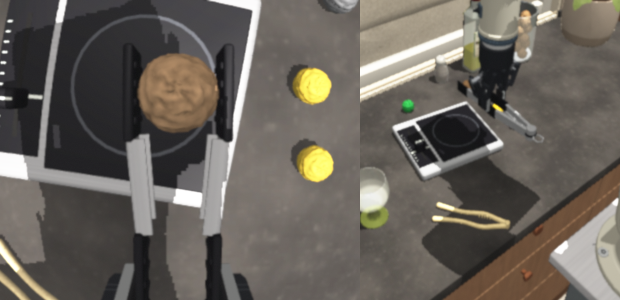

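The walnut is held between the jaws (crop 178,93), about 120 mm above where it lay, and the slider is still on its line. Handing in.

```bash
python3 -c "
from rig import r
print(r.sign_off())"
```

```text
the job is handed in; nothing more can be done
None
```

I handed the job in with the heat slider within about 2 mm of the keep-warm line and the walnut held in the tongs about 120 mm above the plate; the gripper stayed clear of the nut, the goblet and the salt shaker, and no verdict came back.

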